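# Seal the absorber canister

## Task

On this anaesthesia training bench, seal the clear absorber canister with the white cartridge inside: turn the black bar knob on its blue square lid clockwise (seen from above) until it suddenly goes stiff, then give it about 30 degrees more and let go, leaving it tight. Do not turn the same-looking knob on the amber vaporiser.

Things in the scene. Friction and masses are not known exactly. Their poses are not given: they have to be found in the camera images.
- knob_grip (a point): Black bar knob on the canister's blue lid (105 mm square): bar 50 long, 22 thick, 34 tall, on a 48 mm disc. Point on the vertical turning axis, 12 mm below the bar's top, 22 above the disc, 38 above the lid (whose corner nuts are 4 mm tall), about 204 above the table. x runs along the bar, z up; turns with the knob. Pinch across the 22 mm. The canister is fixed: clear, 88 mm wide, white cartridge.
- knob (a joint): Free turn of that knob, rad: negative while loose, 0 when it comes up snug; clockwise from above increases it. It starts between -0.80 and -0.25 and cannot pass 0. While loose it turns with about 0.02 N m.
- nip (a joint): Extra turn of that knob past snug, rad, clockwise from above positive: 0 until snug, then it grows as the knob is turned on. It resists with 0.4 N m at once, plus 0.3 N m per rad, and stays where it is left; turning back only loosens joint knob. About 0.52 (30 degrees) is wanted.
- vapour_knob (a joint): Turn of the same-looking knob, at the same height, on the amber vaporiser (round steel top, 96 mm), rad; starts at 0, turns freely both ways; leave alone. Vaporiser, canister and a lower white valve block (125 mm tall, round green and red knob) are fixed in a row in any order, axes at least 150 mm apart.
Things that resemble listed ones, but are neither listed nor needed, are in the scene too. What is shaped like the part that bears vapour_knob but purple is not meant.

How it is judged:
By the outcome, as a careful person would: the job done as asked, in the order asked, and still so for the second after the job is handed in, with the robot touching nothing.
It also fails if it takes over 40 s, if anything falls off the work surface, if the arm or the gripper's body presses on something with over 40 N, if the wrist force passes 120 N, or if a joint passes its speed limit or range.

## Robot

A 6-joint arm with a two-finger parallel gripper is mounted at the origin on the work surface. World frame = base frame: x ahead of the robot, y to its left, z up, the work surface at z = 0. Lengths are in m, angles in degrees, forces in N, time in s.
With the tool pointing down it reaches from about 0.4 to 0.825 m from the base axis. Payload 7 kg.
Tool frame: the origin (TCP) lies midway between the tips of the shut fingers; the grasp point (between the pads) lies 19 mm behind it; z points along the fingers, x is the direction in which the jaws open and shut, and the axes are right-handed (so a half turn about z gives the same grasp; the last joint's range is limited). The gripper opens to 88 mm and grips with 3 to 60 N. Pads are 19 mm wide; open, the fingers measure 130 mm over their backs; the gripper's body (78 mm by 193 mm) begins 47 mm behind the grasp point.
Start: joints at [-58.321, 20.546, 0.682, 0, -70.136, -16.507], TCP at [0.177, -0.651, 0.227] pointing down, gripper open.
Joint ranges: [-176.03, 176.03], [-82.01, 121.73], [-58.28, 71.71], [-173.87, 95.51], [-174.79, -0.11], [-173.66, 173.66]. Speed limits (degrees/s): [136.94, 136.94, 172.46, 180, 180, 180].

## Interface

Orientations are given as [roll, pitch, yaw] about the fixed x, y, z axes, in that order (R = Rz(yaw) Ry(pitch) Rx(roll)).
In Python, from plant import ctrl, vision, nets gives the robot as it stands.
- The arm moves only by the shell command python3 -m jog 'ROWS'. ROWS is text: rows parted by semicolons, each of 7 numbers parted by spaces: the turn, a rotation vector about the tool's x, y, z in units of 0.1 rad (1.0 is 0.1 rad), then the shift along the tool's x, y, z in units of 4 cm (1.0 is 4 cm), then the opening, from -1 (shut) to 1 (fully open). In form: rx ry rz x y z jaw; .... A call has 1 to 8 rows; each row shifts and turns the commanded pose from where the row before left it, along the tool's axes as they then stand; what a row does not reach is not made up. A row lasts 1/8 s, in which the tool goes at most 62.5 mm and 10.7 degrees, less where a joint would pass 70% of its speed; a pose out of reach is approached as far as the arm can. A call with a number of a shift or a turn outside -1 to 1 is refused whole. A call with a gripper value outside its range is refused whole. The fingers move at their own pace and stop on an object; the grip force is fixed at half the most. Time passes only in rows, so rows that do not move let the fingers close. It gives the time, the measured TCP pose, the force and the opening at its end, in the units of the state.
- ctrl.get_obs(): the state, without advancing time (a new reading comes with each control period).
- vision.snapshot(name): name is "scene" or "side" or "wrist"; returns (picture, depth): 384x512x3 uint8, red, green, blue; 384x512 float32, m along the optical axis (not along the pixel's ray), 0 where there is no reading.
- vision.camera_info(name): a dict with "camera_matrix" (3x3 intrinsics, pixels), "camera_from_world" (4x4, takes a point from world to camera coordinates); the wrist camera has in their place "tool_from_camera" (4x4, takes a point from camera to tool coordinates, whose origin is the TCP and whose axes are the tool frame's). Camera axes: x right, y down, z forward; pixel columns grow to the right and rows downward; lengths in m; the calibration is good to about 2 mm. A picture is of the moment at which its call begins: read the wrist's pose just before it. camera_info takes no time and is no camera call.
- ctrl.close_job(): hands the job in, once; it reports no verdict.
Trained networks look in the newest picture that a camera, given by its name, has taken for a name from the list of things; names that differ only in an ending like _2 or _b are one class to them, and where a whole thing is asked for, a point or a joint stands for the part that bears it (a point fixed in the world has none). Each returns a list of dicts, best first, with "score" (0 to 1); they miss things now and then, are a little off and sometimes report something else, mostly with a low value. They report only what shows in the picture. A call takes as long as a camera call. They do not tell look-alikes from the thing itself.
- nets.boxes_of(target, camera): "location" ([x, y, z] in m, in world coordinates, good to about 4 mm: the middle of the surface that is visible of it).
The state is a dict: "clock": time; "joint_pos": joint angles; "qvel": joint speeds; "tau": joint torques, N m; "tool_pos": TCP position; "orientation": TCP orientation; "force": force on the tool from outside, world axes, zero at the start; "moment": the same for the moment, N m; "opening": finger opening in m.
Only numpy, scipy, OpenCV 4.12 (cv2) and the standard library are available. Lean on these libraries where they do the work, as an engineer would, in place of code of your own. Each camera call takes 0.05 s, during which the arm holds its last target.

## Working session

There is one attempt and no reset: what is moved stays moved. The work goes in short steps, Python scripts to look and compute and a shell command to move; the robot and the scene stay as the last step left them, time stands still between calls to the robot, and variables do not carry over. Pictures are saved under pics/ and viewed, and the job is handed in when it is done.

```bash
ls; mkdir -p pics; python3 - <<'E'
from plant import ctrl, vision, nets
import cv2
print(ctrl.get_obs())
for n in ["scene","side"]:
    p,d=vision.snapshot(n); cv2.imwrite(f"pics/{n}0.png",p[:,:,::-1])
    for t in ["knob_grip","vapour_knob"]:
        print(n,t,nets.boxes_of(t,n))
E
```

```text
pics
{'clock': 0.0, 'joint_pos': array([-5.83213482e+01,  2.05901636e+01,  6.31319944e-01, -2.07243832e-02,
       -7.01361461e+01, -1.65055925e+01]), 'qvel': array([ 0.04762129, -0.00625913, -0.0443282 , -0.07362522, -0.06974143,
        0.05137661]), 'tau': array([-3.91808380e-04, -5.82709050e+01,  2.93055421e+01,  6.99737817e+00,
        6.98700955e-03, -1.62398596e-04]), 'tool_pos': array([ 0.17649128, -0.65098291,  0.22561651]), 'orientation': array([-1.79991689e+02, -9.66109670e-02,  1.05165994e+02]), 'force': array([-0.5179689 ,  1.16879006, -0.46502512]), 'moment': array([ 0.02676008, -0.04783993,  0.00075167]), 'opening': 0.08743859833324027}
scene knob_grip [{'location': [0.6017, -0.1951, 0.2122], 'score': 0.9}]
scene vapour_knob [{'location': [0.7631, 0.0317, 0.2136], 'score': 0.68}, {'location': [0.623, 0.0102, 0.2123], 'score': 0.62}]
side knob_grip [{'location': [0.5834, -0.1963, 0.2062], 'score': 0.59}]
side vapour_knob [{'location': [0.6081, 0.0093, 0.2028], 'score': 0.8}, {'location': [0.7561, 0.0297, 0.1995], 'score': 0.55}]
```

View pics/scene0.png

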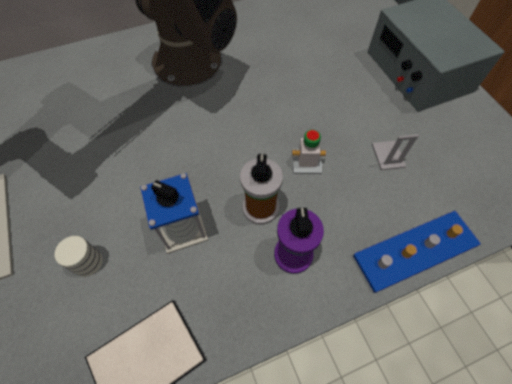

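View pics/side0.png

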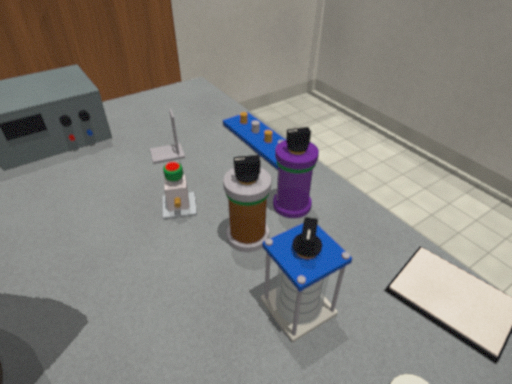

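The blue-lid canister is at scene pixel (168,193) and side pixel (308,245). The amber vaporiser is at (262,175) in scene, with the purple decoy beside it. Next I'll measure the knob from the depth pictures.

```bash
cat > h.py <<'E'
from plant import ctrl, vision, nets
import numpy as np, cv2
from scipy.spatial.transform import Rotation as R
def cloud(n):
    o=ctrl.get_obs(); p,d=vision.snapshot(n); i=vision.camera_info(n); K=np.array(i["camera_matrix"])
    v,u=np.mgrid[:d.shape[0],:d.shape[1]]
    c=np.stack([(u-K[0,2])/K[0,0]*d,(v-K[1,2])/K[1,1]*d,d],-1)
    if n=="wrist":
        T=np.array(i["tool_from_camera"]); c=c@T[:3,:3].T+T[:3,3]
        Rt=R.from_euler('xyz',o['orientation'],degrees=True).as_matrix(); w=c@Rt.T+o['tool_pos']
    else:
        T=np.array(i["camera_from_world"]); w=(c-T[:3,3])@T[:3,:3]
    w[d<=0]=np.nan
    return o,p,d,w
def rect(pts):
    (cx,cy),(a,b),th=cv2.minAreaRect((pts[:,:2]*1000).astype(np.float32)); 
    if a<b: a,b,th=b,a,th+90
    return cx,cy,a,b,(th+90)%180-90
def report(n,ctr=(0.59,-0.195)):
    o,p,d,w=cloud(n)
    near=np.hypot(w[...,0]-ctr[0],w[...,1]-ctr[1])<0.09
    hsv=cv2.cvtColor(p,cv2.COLOR_RGB2HSV)
    blue=near&(hsv[...,0]>100)&(hsv[...,0]<130)&(hsv[...,1]>150)&(hsv[...,2]>60)&(w[...,2]>.14)
    bp=w[blue]; print(n,"lid n,z",len(bp),np.median(bp[:,2]),"rect",rect(bp))
    k=near&(w[...,2]>np.median(bp[:,2])+0.024)&(p.max(-1)<90); kp=w[k]
    if len(kp): print(" knob n",len(kp),"zmax",np.percentile(kp[:,2],98),"rect",rect(kp)); 
    t=kp[kp[:,2]>np.percentile(kp[:,2],98)-0.008]
    if len(t)>5: print(" top n",len(t),"mean",t.mean(0),"rect",rect(t))
    return o,p,d,w
E
python3 - <<'E'
from h import *
for n in ["scene","side"]: report(n)
E
```

```text
scene lid n,z 1476 0.16693633124147894 rect (591.8171997070312, -192.450927734375, 103.0819091796875, 102.32494354248047, -3.07647705078125)
 knob n 329 zmax 0.21885514965166963 rect (591.4691772460938, -192.39508056640625, 49.978111267089844, 21.21024513244629, 43.32756423950195)
 top n 219 mean [ 0.59377136 -0.19164253  0.21626585] rect (591.360595703125, -192.54574584960938, 50.06776428222656, 20.531877517700195, 41.8917350769043)
side lid n,z 2454 0.16471930347865096 rect (590.6669311523438, -192.413818359375, 104.53114318847656, 104.24839782714844, -2.8558120727539062)
 knob n 441 zmax 0.21602828073237776 rect (591.606689453125, -191.50807189941406, 51.77006530761719, 21.791202545166016, 42.796630859375)
 top n 315 mean [ 0.58938147 -0.19379962  0.21405559] rect (591.5469360351562, -191.45327758789062, 51.81698989868164, 21.70854949951172, 43.0267333984375)
```

Both cameras agree: axis (0.5915, -0.192), bar along 43°, lid z about 0.166, bar top about 0.216. I'll grasp at yaw 133°, which leaves room to turn clockwise. First I lift and yaw.

```bash
python3 -m jog '0 0 -1 0 0 -0.4 1; 0 0 -1 0 0 -0.4 1; 0 0 -1 0 0 -0.4 1; 0 0 -1 0 0 -0.4 1; 0 0 -0.87 0 0 -0.4 1; 0 0 0 0.1 1 0 1; 0 0 0 0.1 1 0 1; 0 0 0 0.1 1 0 1'
python3 -m jog '0 0 0 0.1 1 0 1; 0 0 0 0.1 1 0 1; 0 0 0 0.1 1 0 1; 0 0 0 0.1 1 0 1; 0 0 0 0.1 1 0 1; 0 0 0 0.1 1 0 1; 0 0 0 0.1 1 0 1; 0 0 0 0.1 0.5 0 1'
python3 - <<'E'
from h import *
o=ctrl.get_obs(); print(o)
Rt=R.from_euler('xyz',o['orientation'],degrees=True).as_matrix()
print(Rt.T@(np.array([.5915,-.192,.187])-o['tool_pos'])/.04)
E
```

```text
clock: 1.4
tool_pos: [0.2567, -0.5598, 0.3066]
orientation: [180.0, 0.0, 133.0]
force: [-0.1, -0.6, -0.5]
opening: 0.0874
clock: 2.4
tool_pos: [0.4544, -0.3311, 0.3066]
orientation: [180.0, 0.0, 133.2]
force: [-0.5, 0.5, 0.1]
opening: 0.0876
{'clock': 2.4, 'joint_pos': array([-1.61346798e+01,  7.47297030e+00, -6.33135440e+00, -5.92230959e-03,
       -7.61836488e+01, -3.07044402e+01]), 'qvel': array([ 15.68074837,  -0.47240813,  -0.70500512,   0.09063457,
        -0.11695844, -15.82340471]), 'tau': array([-1.14272241e+00, -4.10043454e+01,  3.03571343e+01,  7.15630174e+00,
        2.86373484e-02,  2.16901149e-01]), 'tool_pos': array([ 0.45441926, -0.33108446,  0.30661187]), 'orientation': array([1.79988914e+02, 7.40380877e-03, 1.33159466e+02]), 'force': array([-0.53358968,  0.48439592,  0.11211606]), 'moment': array([-0.00497225,  0.01904782, -0.01212675]), 'opening': 0.08755556759540625}
[0.19258725 4.87772205 2.99121574]
```

```bash
python3 -m jog '0 0 0 0 1 0 1; 0 0 0 0 1 0 1; 0 0 0 0.1 1 0 1; 0 0 0 0 0.7 0 1; 0 0 0 0 0 0 1; 0 0 0 0 0 0 1'
python3 - <<'E'
from h import *
for n in ["wrist"]: o,p,d,w=report(n); cv2.imwrite("pics/w1.png",p[:,:,::-1])
print(o['tool_pos'],o['orientation'],o['joint_pos'],o['moment'])
Rt=R.from_euler('xyz',o['orientation'],degrees=True).as_matrix()
print(Rt.T@(np.array([.5915,-.192,.187])-o['tool_pos'])/.04)
E
```

```text
clock: 3.15
tool_pos: [0.5585, -0.2289, 0.3065]
orientation: [-180.0, -0.0, 133.1]
force: [-0.2, -0.1, -0.0]
opening: 0.0876
wrist lid n,z 7908 0.16513103501604948 rect (589.8563842773438, -197.46229553222656, 114.00051879882812, 108.25508880615234, 87.19245147705078)
 knob n 30883 zmax 0.40936263745626295 rect (551.9551391601562, -218.00637817382812, 117.72216033935547, 109.72505950927734, 76.70669555664062)
 top n 9908 mean [ 0.53969554 -0.24531299  0.4070831 ] rect (539.655517578125, -245.1684112548828, 107.98931884765625, 3.9072155952453613, -47.34054183959961)
[ 0.55845352 -0.22885038  0.30645467] [-1.79975890e+02 -1.48548875e-02  1.33072092e+02] [-3.74868411e+00  1.15591978e+01 -1.36982785e+00  7.60823956e-03
 -7.70983047e+01 -4.31809209e+01] [ 0.04995592  0.09722352 -0.02956758]
[0.10800024 1.23390858 2.9858758 ]
```

View pics/w1.png

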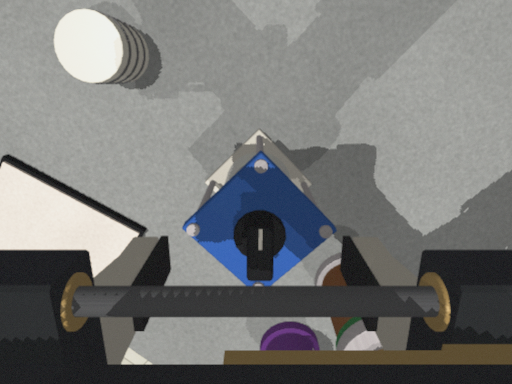

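The wrist view shows the bar on the blue lid at about (260,250), aligned with tool y and centred between the jaws. The amber unit is off to the right at (345,290). I'll re-measure from this view without the gripper points, and also get the bar's world centre.

```bash
sed -i 's/(p.max(-1)<90); kp/(p.max(-1)<90)\&(w[...,2]<0.225); kp/' h.py
python3 -m jog '0 0 0 0.1 0.6 0 1; 0 0 0 0 0.6 0 1; 0 0 0 0 0 0 1; 0 0 0 0 0 0 1'
python3 - <<'E'
from h import *
o,p,d,w=report("wrist")
print(o['tool_pos'],o['orientation'],o['moment'])
Rt=R.from_euler('xyz',o['orientation'],degrees=True).as_matrix()
print(Rt.T@(np.array([.5915,-.192,.187])-o['tool_pos'])/.04)
E
```

```text
clock: 3.7
tool_pos: [0.5914, -0.1923, 0.3063]
orientation: [-180.0, -0.0, 133.1]
force: [0.2, -0.2, -0.3]
opening: 0.0876
wrist lid n,z 9097 0.16520121881602143 rect (592.4942016601562, -192.1117706298828, 103.62216186523438, 103.16650390625, -2.92706298828125)
 knob n 1814 zmax 0.21648994063602137 rect (591.942626953125, -192.21847534179688, 49.373863220214844, 21.85387420654297, 42.60436248779297)
 top n 1663 mean [ 0.59166421 -0.19270753  0.21485837] rect (591.90283203125, -192.18331909179688, 49.35002899169922, 21.807952880859375, 42.40104675292969)
[ 0.59141285 -0.19233185  0.30630805] [-1.79977925e+02 -1.95792808e-02  1.33117275e+02] [0.02065351 0.07321687 0.03150415]
[0.00354748 0.0084099  2.98269964]
```

All three views agree. I descend and close the jaws.

```bash
python3 -m jog '0 0 0.05 0 0 0.75 1; 0 0 0.05 0 0 0.75 1; 0 0 0 0 0 0.75 1; 0 0 0 0 0 0.5 1; 0 0 0 0 0 0.23 1; 0 0 0 0 0 0 1; 0 0 0 0 0 0 -1;0 0 0 0 0 0 -1'
python3 -m jog '0 0 0 0 0 0 -1;0 0 0 0 0 0 -1;0 0 0 0 0 0 -1;0 0 0 0 0 0 -1'
python3 -c "
from h import *
o=ctrl.get_obs();print(o['tool_pos'],o['orientation'],o['moment'],o['force'],o['opening'],o['joint_pos'])"
```

```text
clock: 4.75
tool_pos: [0.5915, -0.1929, 0.1884]
orientation: [179.9, 0.1, 132.5]
force: [0.7, 0.4, 0.3]
opening: 0.0734
clock: 5.25
tool_pos: [0.5911, -0.1927, 0.1874]
orientation: [180.0, -0.0, 132.5]
force: [-0.5, -0.3, -0.6]
opening: 0.033
[ 0.59110084 -0.19274266  0.18737258] [ 1.79999874e+02 -1.36914387e-04  1.32503401e+02] [-0.00434013  0.04177501 -0.04752192] [-0.50432881 -0.26912679 -0.63345615] 0.03297797410025627 [-9.14682839e-02  1.71336537e+01 -9.56393774e+00 -2.08290707e-04
 -6.33024084e+01 -4.74050367e+01]
```

```bash
python3 -m jog '0 0 0 0.01 0.02 0 -1;0 0 0 0 0 0 -1;0 0 0 0 0 0 -1;0 0 0 0 0 0 -1'
python3 -c "
from h import *
o=ctrl.get_obs();print(o['tool_pos'],o['orientation'],o['moment'],o['force'],o['opening'],o['joint_pos'])"
```

```text
clock: 5.75
tool_pos: [0.5917, -0.1922, 0.1874]
orientation: [180.0, 0.0, 132.5]
force: [2.7, -3.8, -2.1]
opening: 0.0219
[ 0.59172196 -0.19224427  0.1874385 ] [1.79992124e+02 3.98188898e-02 1.32502141e+02] [-1.43785483 -0.95186928 -0.053844  ] [ 2.65130689 -3.7662194  -2.09921643] 0.021891707359556412 [-2.76717530e-02  1.71472831e+01 -9.54657990e+00  2.68930815e-02
 -6.32734193e+01 -4.74822727e+01]
```

Gripped at 21.9 mm. Turning clockwise, first 0.2 rad.

```bash
cat > s.py <<'E'
from h import *
o=ctrl.get_obs();print(o['clock'],'yaw',o['orientation'][2].round(2),'pos',o['tool_pos'].round(4),'M',o['moment'].round(3),'F',o['force'].round(1),'open',round(o['opening'],4),'j6',o['joint_pos'][5].round(2),'tau6',o['tau'][5].round(3))
E
python3 -m jog '0 0 0.4 0 0 0 -1;0 0 0.4 0 0 0 -1;0 0 0.4 0 0 0 -1;0 0 0.4 0 0 0 -1;0 0 0.4 0 0 0 -1;0 0 0 0 0 0 -1';python3 s.py
for i in 1; do python3 -m jog '0 0 0.4 0 0 0 -1;0 0 0 0 0 0 -1';python3 s.py; done
```

```text
clock: 6.5
tool_pos: [0.5916, -0.1922, 0.1874]
orientation: [180.0, 0.0, 121.1]
force: [3.3, -3.7, -2.2]
opening: 0.0215
6.5 yaw 121.05 pos [ 0.5916 -0.1922  0.1874] M [-1.422 -1.034 -0.052] F [ 3.3 -3.7 -2.2] open 0.0215 j6 -58.93 tau6 -0.315
clock: 6.75
tool_pos: [0.5916, -0.1921, 0.1874]
orientation: [180.0, 0.0, 118.8]
force: [3.6, -4.0, -1.9]
opening: 0.0216
6.75 yaw 118.8 pos [ 0.5916 -0.1921  0.1874] M [-1.549 -1.131 -0.056] F [ 3.6 -4.  -1.9] open 0.0216 j6 -61.19 tau6 -0.256
```

```bash
python3 -m jog '0 0 0.4 0 0 0 -1;0 0 0 0 0 0 -1' >/dev/null;python3 s.py
python3 -m jog '0 0 0.4 0 0 0 -1;0 0 0 0 0 0 -1' >/dev/null;python3 s.py
python3 -m jog '0 0 0.4 0 0 0 -1;0 0 0 0 0 0 -1' >/dev/null;python3 s.py
```

```text
7.0 yaw 116.51 pos [ 0.5917 -0.1921  0.1875] M [-1.527 -1.072 -0.016] F [ 3.1 -4.6 -2.8] open 0.022 j6 -63.48 tau6 -0.23
7.25 yaw 114.24 pos [ 0.5916 -0.1921  0.1875] M [-1.469 -1.094 -0.036] F [ 2.5 -4.8 -1.6] open 0.022 j6 -65.75 tau6 -0.251
7.5 yaw 111.95 pos [ 0.5916 -0.1921  0.1875] M [-1.491 -1.143 -0.067] F [ 3.4 -3.7 -1.7] open 0.0218 j6 -68.03 tau6 -0.234
```

```bash
python3 -m jog '0 0 0.4 0 0 0 -1;0 0 0 0 0 0 -1' >/dev/null;python3 s.py
python3 -m jog '0 0 0.4 0 0 0 -1;0 0 0 0 0 0 -1' >/dev/null;python3 s.py
python3 -m jog '0 0 0.4 0 0 0 -1;0 0 0 0 0 0 -1' >/dev/null;python3 s.py
```

```text
7.75 yaw 109.67 pos [ 0.5916 -0.192   0.1875] M [-1.509 -1.207 -0.036] F [ 3.1 -3.3 -2.2] open 0.0223 j6 -70.32 tau6 -0.242
8.0 yaw 107.39 pos [ 0.5916 -0.192   0.1875] M [-1.495 -1.17  -0.027] F [ 2.2 -4.4 -1.1] open 0.0219 j6 -72.6 tau6 -0.24
8.25 yaw 105.1 pos [ 0.5916 -0.192   0.1875] M [-1.469 -1.217 -0.078] F [ 3.5 -4.3 -2.1] open 0.0219 j6 -74.88 tau6 -0.239
```

```bash
python3 -m jog '0 0 0.4 0 0 0 -1;0 0 0 0 0 0 -1' >/dev/null;python3 s.py
python3 -m jog '0 0 0.4 0 0 0 -1;0 0 0 0 0 0 -1' >/dev/null;python3 s.py
python3 -m jog '0 0 0.4 0 0 0 -1;0 0 0 0 0 0 -1' >/dev/null;python3 s.py
```

```text
8.5 yaw 102.82 pos [ 0.5916 -0.192   0.1874] M [-1.425 -1.263  0.012] F [ 3.4 -3.2 -1.3] open 0.0216 j6 -77.17 tau6 -0.242
8.75 yaw 100.54 pos [ 0.5916 -0.1919  0.1874] M [-1.39  -1.234 -0.087] F [ 3.2 -3.8 -1.6] open 0.0217 j6 -79.45 tau6 -0.243
9.0 yaw 98.25 pos [ 0.5916 -0.1919  0.1874] M [-1.328 -1.276 -0.   ] F [ 3.1 -3.7 -1.4] open 0.0217 j6 -81.74 tau6 -0.24
```

```bash
python3 -m jog '0 0 0.4 0 0 0 -1;0 0 0 0 0 0 -1' >/dev/null;python3 s.py
python3 -m jog '0 0 0.4 0 0 0 -1;0 0 0 0 0 0 -1' >/dev/null;python3 s.py
python3 -m jog '0 0 0.4 0 0 0 -1;0 0 0 0 0 0 -1' >/dev/null;python3 s.py
```

```text
9.25 yaw 95.96 pos [ 0.5916 -0.1919  0.1874] M [-1.288 -1.445  0.029] F [ 3.9 -3.3 -2.2] open 0.0216 j6 -84.03 tau6 -0.23
9.5 yaw 93.66 pos [ 0.5916 -0.1919  0.1874] M [-1.247 -1.474 -0.058] F [ 3.6 -2.5 -2.1] open 0.0216 j6 -86.32 tau6 -0.284
9.75 yaw 91.37 pos [ 0.5916 -0.1918  0.1874] M [-1.102 -1.515 -0.016] F [ 4.2 -3.4 -1.5] open 0.022 j6 -88.62 tau6 -0.286
```

```bash
python3 -m jog '0 0 0.4 0 0 0 -1;0 0 0 0 0 0 -1' >/dev/null;python3 s.py
python3 -m jog '0 0 0.4 0 0 0 -1;0 0 0 0 0 0 -1' >/dev/null;python3 s.py
python3 -m jog '0 0 0.4 0 0 0 -1;0 0 0 0 0 0 -1' >/dev/null;python3 s.py
```

```text
10.0 yaw 89.07 pos [ 0.5916 -0.1918  0.1874] M [-1.002 -1.609 -0.015] F [ 3.8 -3.3 -1.9] open 0.0216 j6 -90.92 tau6 -0.287
10.25 yaw 86.79 pos [ 0.5916 -0.1918  0.1874] M [-0.882 -1.708  0.182] F [ 4.7 -2.8 -1.5] open 0.0216 j6 -93.2 tau6 -0.467
10.5 yaw 84.5 pos [ 0.5916 -0.1918  0.1874] M [-0.716 -1.827  0.304] F [ 5.2 -1.7 -2. ] open 0.022 j6 -95.49 tau6 -0.605
```

Resistance jumped near yaw 88.5°, so it is snug at bar angle about -1.5°. The target bar angle is about -31°, allowing for wind-up between pads and bar. I'll continue and watch the torque.

```bash
python3 -m jog '0 0 0.4 0 0 0 -1;0 0 0 0 0 0 -1' >/dev/null;python3 s.py
python3 -m jog '0 0 0.4 0 0 0 -1;0 0 0 0 0 0 -1' >/dev/null;python3 s.py
python3 -m jog '0 0 0.4 0 0 0 -1;0 0 0 0 0 0 -1' >/dev/null;python3 s.py
python3 -m jog '0 0 0.4 0 0 0 -1;0 0 0 0 0 0 -1' >/dev/null;python3 s.py
```

```text
10.75 yaw 82.2 pos [ 0.5916 -0.1918  0.1875] M [-0.68  -1.818  0.328] F [ 3.8 -1.9 -1.2] open 0.0219 j6 -97.79 tau6 -0.615
11.0 yaw 79.91 pos [ 0.5916 -0.1918  0.1874] M [-0.553 -1.891  0.316] F [ 4.3 -0.5 -1.6] open 0.0218 j6 -100.09 tau6 -0.581
11.25 yaw 77.62 pos [ 0.5916 -0.1918  0.1875] M [-0.484 -1.925  0.297] F [ 5.5 -1.2 -0.4] open 0.0216 j6 -102.37 tau6 -0.594
11.5 yaw 75.33 pos [ 0.5916 -0.1917  0.1874] M [-0.433 -1.92   0.35 ] F [ 5.4 -1.3 -1.3] open 0.0218 j6 -104.66 tau6 -0.602
```

The torque has levelled off, so either the knob is following or the grip is slipping. I'll look.

```bash
python3 - <<'E'
from h import *
ims=[]
for n in ["scene","side","wrist"]:
    try: o,p,d,w=report(n)
    except Exception as e: print(n,e); o,p,d,w=cloud(n)
    np.savez(f"c_{n}.npz",p=p,d=d,w=w)
    if n=="scene": p=cv2.resize(p[140:260,90:250],None,fx=2.5,fy=2.5,interpolation=2)
    if n=="side": p=cv2.resize(p[180:300,220:380],None,fx=2.5,fy=2.5,interpolation=2)
    if n=="wrist": p=cv2.resize(p,(400,300))
    ims.append(p)
a=np.hstack(ims[:2]); b=np.hstack([ims[2],np.zeros((300,400,3),np.uint8)])
cv2.imwrite("pics/g1.png",np.vstack([a,b])[:,:,::-1])
E
```

```text
scene lid n,z 1080 0.16693693189791722 rect (599.3554077148438, -193.50050354003906, 101.1849365234375, 89.473388671875, 88.34713745117188)
 knob n 276 zmax 0.2207743087539274 rect (597.608642578125, -193.8856201171875, 45.93575668334961, 38.76454162597656, 39.57282257080078)
 top n 142 mean [ 0.59836049 -0.19850939  0.21700165] rect (595.0635375976562, -194.83724975585938, 39.02141189575195, 37.68722915649414, -44.53372573852539)
side lid n,z 1762 0.16462490808818253 rect (588.980224609375, -193.1816864013672, 102.69074249267578, 100.81504821777344, 87.3140869140625)
 knob n 223 zmax 0.21533354346106343 rect (574.7051391601562, -188.1474609375, 53.54541015625, 17.245214462280273, 81.60401916503906)
 top n 89 mean [ 0.57102011 -0.19059451  0.21264398] rect (571.0848388671875, -191.1654052734375, 28.705766677856445, 14.084343910217285, -75.45049476623535)
wrist lid n,z 15227 0.16514549580615664 rect (591.9132080078125, -191.83657836914062, 103.86585235595703, 103.72107696533203, -2.8757553100585938)
 knob n 4569 zmax 0.22175628646936263 rect (592.3167114257812, -192.21212768554688, 52.94807052612305, 33.74004364013672, -31.790390014648438)
 top n 3024 mean [ 0.58679279 -0.19018629  0.21547227] rect (592.1332397460938, -191.91061401367188, 51.730247497558594, 32.929874420166016, -32.616207122802734)
```

View pics/g1.png

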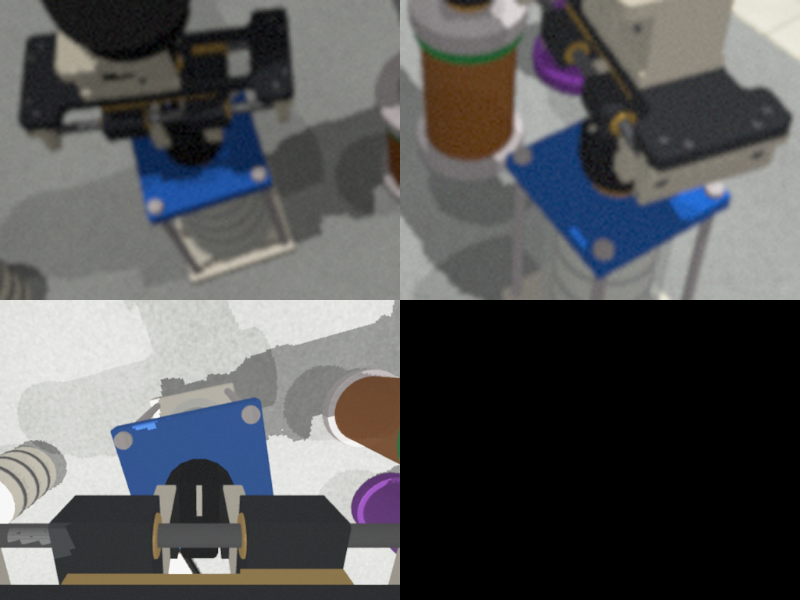

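```bash
python3 - <<'E'
from h import *
c=np.load("c_wrist.npz"); p=c['p']; cv2.imwrite("pics/g2.png",cv2.resize(p[180:384,170:350],None,fx=3.3,fy=2.9,interpolation=2)[:,:,::-1]); w=c['w']
g=p[:,:,:].min(-1); 
m=np.zeros_like(g); m[228:265,246:266]=(g[228:265,246:266]>90)
q=w[m>0]; print(len(q),q.mean(0), rect(q)); 
o=ctrl.get_obs(); print(o['clock'],o['orientation'])
E
```

```text
224 [nan nan nan] (576.7235107421875, -187.8371124267578, 13.678376197814941, 2.970659017562866, -14.872055053710938)
11.65 [ 1.79978242e+02 -1.83004125e-02  7.53596286e+01]
```

View pics/g2.png

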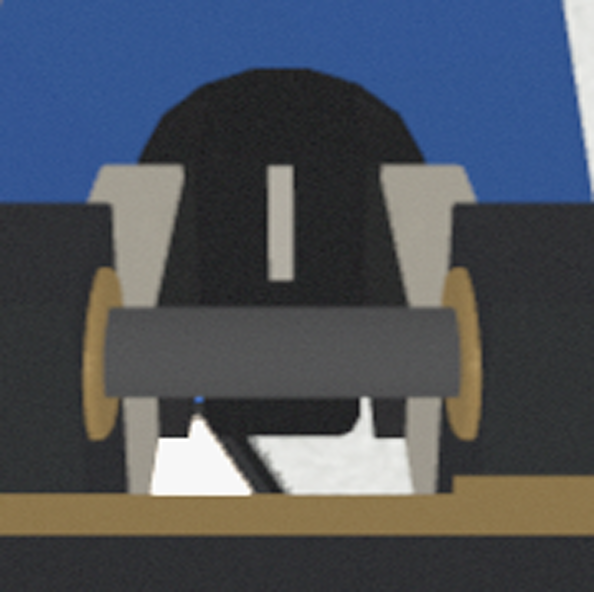

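The index line on the bar is at -14.9°, against gripper yaw - 90 = -14.6°, so there is no slip. I turn the remaining ~0.33 rad.

```bash
python3 -m jog '0 0 0.4 0 0 0 -1;0 0 0.4 0 0 0 -1;0 0 0.4 0 0 0 -1;0 0 0.4 0 0 0 -1;0 0 0 0 0 0 -1' >/dev/null;python3 s.py
python3 -m jog '0 0 0.4 0 0 0 -1;0 0 0.4 0 0 0 -1;0 0 0.4 0 0 0 -1;0 0 0.5 0 0 0 -1;0 0 0 0 0 0 -1;0 0 0 0 0 0 -1' >/dev/null;python3 s.py
python3 - <<'E'
from h import *
o,p,d,w=cloud("wrist"); cv2.imwrite("pics/g3.png",p[:,:,::-1])
g=p.min(-1); m=np.zeros(g.shape,bool); m[228:265,246:266]=(g[228:265,246:266]>90); m&=(abs(w[...,2]-.216)<.01)
q=w[m]; print(len(q),q.mean(0), rect(q)); 
E
```

```text
12.275 yaw 66.17 pos [ 0.5917 -0.1917  0.1874] M [-0.331 -1.963  0.369] F [ 4.7 -1.7 -2.5] open 0.0218 j6 -113.83 tau6 -0.649
13.025 yaw 56.46 pos [ 0.5918 -0.1916  0.1875] M [-0.336 -2.038  0.423] F [ 5.  -0.7 -1.7] open 0.0217 j6 -123.54 tau6 -0.419
223 [ 0.5786836  -0.18267741  0.21560483] (578.7974243164062, -182.77212524414062, 13.296521186828613, 2.9827382564544678, -33.38564682006836)
```

View pics/g3.png

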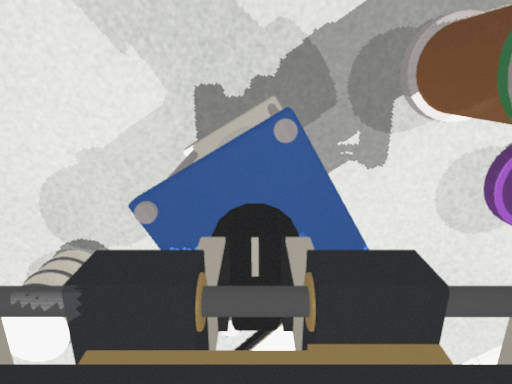

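The bar is at about -33.5°, roughly 31° past snug. I open, rise clear and check.

```bash
python3 -m jog '0 0 0 0 0 0 1;0 0 0 0 0 0 1;0 0 0 0 0 0 1;0 0 0 0 0 0 1;0 0 0 0 0 0 1;0 0 0 0 0 0 1';python3 s.py
python3 -m jog '0 0 0 0 0 -0.5 1;0 0 0 0 0 -0.8 1;0 0 0 0 0 -0.8 1;0 0 0 0 0 -0.8 1;0 0 0 0 0 -0.8 1;0 0 0 0 0 0 1;0 0 0 0 0 0 1';python3 s.py
python3 - <<'E'
from h import *
o,p,d,w=report("wrist"); cv2.imwrite("pics/w5.png",p[:,:,::-1])
E
```

```text
clock: 13.82
tool_pos: [0.5913, -0.1919, 0.1874]
orientation: [-180.0, 0.0, 56.3]
force: [0.5, -0.1, -1.0]
opening: 0.0763
13.825 yaw 56.3 pos [ 0.5913 -0.1919  0.1874] M [-0.02   0.048 -0.016] F [ 0.5 -0.1 -1. ] open 0.0763 j6 -123.69 tau6 0.001
clock: 14.7
tool_pos: [0.5912, -0.1918, 0.3349]
orientation: [-180.0, -0.0, 56.3]
force: [-0.5, -0.4, -0.5]
opening: 0.0876
14.7 yaw 56.29 pos [ 0.5912 -0.1918  0.3349] M [-0.091  0.027  0.027] F [-0.5 -0.4 -0.5] open 0.0876 j6 -123.69 tau6 0.0
wrist lid n,z 7754 0.16507707989636383 rect (592.3040771484375, -191.57073974609375, 103.499267578125, 103.3877182006836, -2.8846969604492188)
 knob n 1473 zmax 0.21641362674419046 rect (592.1039428710938, -191.11509704589844, 49.45459747314453, 21.66135025024414, -33.09096145629883)
 top n 1358 mean [ 0.59160981 -0.19076503  0.21474804] rect (591.9856567382812, -191.29859924316406, 49.46356964111328, 21.224143981933594, -33.125022888183594)
```

View pics/w5.png

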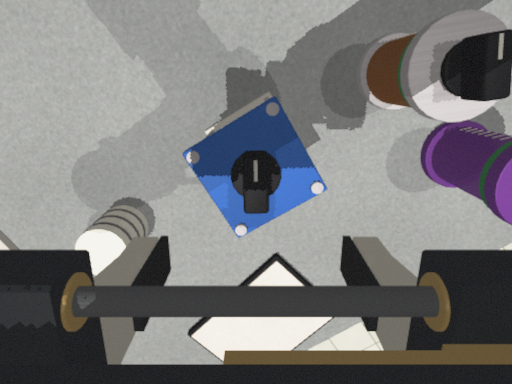

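The released bar sits at -33.1°, with no measurable spring-back, and the gripper is clear. Handing in.

```bash
python3 -c "
from plant import ctrl
print(ctrl.close_job())"
```

```text
the job is handed in; nothing more can be done
None
```

I turned the canister's knob clockwise until it went stiff, took it about 31° further, then let go and lifted clear. The job was handed in at about 14.8 s.

- **Turn:** the bar went from about +42.5° to -33.1°, so 75.6° in all. Resistance jumped after about 44° (wrist moment from about 0 to 0.3–0.4 N m), which leaves about 31° past snug. The loose turn cannot exceed 0.80 rad (45.8°), so it is at least about 30° past snug.
- **Hold:** the bar read -33.4° while gripped and -33.1° after release, which is within measurement noise, so I saw no loosening. The index line matched the gripper angle to within about 0.3°, so the grip did not slip.
- **Disagreement:** the torque past snug read about 0.35–0.42 N m, somewhat below the stated 0.4 plus 0.3 per rad. It also rose over 2–4° instead of at once, so the snug angle is good to about ±1°.
- **Other knobs:** I never went near the amber vaporiser's knob or the purple look-alike, though I did not re-measure the amber knob's angle at the end. The last wrist reading showed no contact force.

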